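# Unplug the lens barrel and hold it pressed in the V-block

## Robot

A 6-joint arm with a two-finger parallel gripper is mounted at the origin on the work surface; the furniture and walls round the work are solid. World frame = base frame: x ahead of the robot, y to its left, z up, the work surface at z = 0. Lengths are in mm, angles in rad, forces in N, time in s.
With the tool pointing down it reaches from about 275 to 750 mm from the base axis. Payload 10.2 kg.
Tool frame: the origin (TCP) lies between the finger pads; the fingertips stand 17 mm ahead of it and the grasp point (between the pads) lies 2 mm behind it (tips_ahead is the distance from the TCP to the fingertips, in mm); z points along the fingers, y is the line along which they close (so a half turn about z gives the same grasp; the last joint's range is limited). The gripper opens to 85 mm and grips with 20 to 120 N. Pads are 22 mm wide; open, the fingers measure 114 mm over their backs; the gripper's body (76 mm by 85 mm) begins 54 mm behind the grasp point. The pads swing forward as they close: fully open they stand 13 mm farther back than shut.
Start: joints at [1.082, 0.313, 1.498, -0, 1.331, -0.223], TCP at [137.92, 506.566, 248.294] pointing down, gripper open.
Joint ranges: [-2.94, 2.94], [-0.97, 2.17], [0.19, 2.56], [-1.23, 4.37], [0.02, 3.11], [-2.88, 2.88]. Speed limits (rad/s): [2.39, 2.39, 3.01, 3.14, 3.14, 3.14].

## Interface

Orientations are given as a unit quaternion [w, x, y, z].
In Python, from rig import sense, capture, finish_job, boxes_of, tips_ahead gives the robot as it stands.
- The arm moves only by the tool drive_tool, never from a script. Its argument "commands" is text: rows parted by semicolons, each of 7 numbers parted by spaces: the shift along the world's x, y, z in units of 0.1 m (1.0 is 0.1 m), then the turn, a rotation vector about the world's x, y, z in units of pi/4 rad (1.0 is pi/4 rad), then the opening in per cent of the stroke, from 0 (shut) to 100 (fully open). A call has 1 to 20 rows; each row shifts and turns the commanded pose from where the row before left it; what a row does not reach is not made up. A row lasts 1/12 s, in which the tool goes at most 41.7 mm and 7.16 degrees, less where a joint would pass 70% of its speed; a pose out of reach is approached as far as the arm can. A call with a number of a shift or a turn outside -1 to 1 is refused whole. A call with a gripper value outside its range is refused whole. The fingers move at their own pace and stop on an object; "force" is the grip in N (left out, the last holds). Time passes only in rows, so rows that do not move let the fingers close. It gives the time, the measured TCP pose, the force, the opening and the grip force at its end, in the units of the state.
- sense(): the state, without advancing time (a new reading comes with each control period).
- capture(name): name is "scene" or "top" or "wrist"; returns a dict with "pixels" (384x512x3 uint8, blue, green, red), "fov_y" (degrees; the focal length in pixels is half the picture's height over the tangent of half this angle, whatever the lens; pixels are square), "cx", "cy" (the principal point, pixels), "position" and "attitude" of the camera in the world; the wrist camera has in their place "tool_from_camera" (4x4, takes a point from camera to tool coordinates, whose origin is the TCP and whose axes are the flange's). Camera axes: x right, y down, z forward; pixel columns grow to the right and rows downward; lengths in mm; the calibration is good to about 2 mm. The wrist camera is an equidistant fisheye: a pixel r from the principal point sees the ray r / f radians off the axis. A picture is of the moment at which its call begins: read the wrist's pose just before it. There is no depth.
- finish_job(): hands the job in; it is judged then, once.
Trained networks look in a picture, given as the dict that the camera call returned (one of the last four; its "shot" number tells which), for a name from the list of things; names that differ only in an ending like _2 or _b are one class to them, and where a whole thing is asked for, a point or a joint stands for the part that bears it (a point fixed in the world has none). Each returns a list of dicts, best first, with "confidence" (0 to 1); they miss things now and then, are a little off and sometimes report something else, mostly with a low value. They report only what shows in the picture. A call takes as long as a camera call. They do not tell look-alikes from the thing itself.
- boxes_of(picture, name): "position" ([column, row] in pixels, amid what is visible of it).
The state is a dict: "time_s": time; "joints": joint angles; "dq": joint speeds; "tau": joint torques, N m; "eef_pos": TCP position; "ee_rot": TCP orientation; "force": force on the tool from outside, world axes, zero at the start; "wrist_torque": the same for the moment, N m; "grip_width": opening from 0.0 (shut) to 1.0 (fully open); "grip_force": force on a finger pad.
Only numpy, scipy, OpenCV 4.12 (cv2) and the standard library are available. Lean on these libraries where they do the work, as an engineer would, in place of code of your own. Each camera call takes 0.05 s, during which the arm holds its last target. There are 200 camera calls.

## Task

Grip the black lens barrel by its middle, pull it straight out of the blue dock's snap-in socket, and lay it lengthwise and centred in the V-block (either end first) so that it beds on both sloping sides of both V's. Finish while still gripping the barrel by its middle and pressing it gently but firmly (about 1 kg of push) down into the V, as for a clamp to be fitted: do not let go. Leave the other things on the bench where they are.

Things in the scene. Friction and masses are not known exactly. Their poses are not given: they have to be found in the camera images.
- lens_barrel: black lens barrel, a cylinder 26 mm across, 136 mm long, about 0.2 kg; grey grip band 32 mm long round its middle, blue glass at its -x end, brass collar at its +x end. Origin on its axis, half-way along; x axis along the barrel towards the collar. Snap groove 50 to 58 mm along +x. At the start it lies level in the dock, axis 50 mm over the bench; 38 mm are free below the axis at the band
- dock: fixed blue dock; origin on the bench under the middle of the parked barrel, x axis along the barrel towards the socket, z up. Base plate 156x56x10 mm. Socket block 28 mm long, 50 wide, 72 high. A low U rest, open along x and above (37 mm wide, 41 high), carries the barrel's free end 58 to 64 mm along -x
- socket_mouth (a point): centre of the mouth of the dock's bore, on the parked barrel's axis, 48 mm along the dock's +x, 50 mm over the bench. The bore (1.6 mm wider than the barrel) holds the collar end 20 mm deep; two spring balls snap into the groove. A straight pull along the dock's -x with 10 to 15 N frees it; 20 mm on it is out of the bore
- vblock: fixed grey V-block; origin on the bench under its middle, x axis along the V groove, z up. Base plate 116x70x10 mm; two pairs of V cheeks, each 16 mm thick along x, 60 wide, 48 high, centred 38 mm along +x and -x, leaving 60 mm between the pairs for the fingers. Right-angled V, open upward, slick bright steel faces
- v_seat (a point): where the middle of the barrel comes when seated: over the V-block's origin, 50 mm over the bench; axes as the V-block's. The barrel then touches each V face along a line
- vface_left: the V-block's two bright sloping faces on its +y side (one in each cheek pair); origin and axes as the V-block's
- vface_right: the V-block's two bright sloping faces on its -y side; origin and axes as the V-block's
- paste_tin: bystander: round tin of paste, 69 mm across, 28 mm high; origin under its middle
- powder_jar: bystander: jar with red lid, 57 mm across, 64 mm high; origin under its middle
- compound_green: bystander: bar of polishing compound, green and white, 35x95x27 mm; origin under its middle
- wheel_grey: bystander: grey abrasive wheel lying flat, 73 mm across, 14 mm high; origin under its middle
- loupe: bystander: black eye loupe, 32 mm across, 28 mm high; origin under its middle
- watch_case: bystander: steel watch case lying flat, 46x45x14 mm; origin under its middle
- compound_white: bystander: white bar of polishing compound, 35x95x27 mm; origin under its middle
Mind the look-alikes: they are no part of the job. Leave any purple look-alike of the dock alone. There is more than one size of the lens_barrel; the one meant has the size given above.

How it is judged:
By the outcome, as a careful person would: the job done as asked, in the order asked, and still so for the second after the job is handed in, while the arm keeps its last pose, push and grip.
It also fails if it takes over 38 s, if anything falls off the work surface, if the arm or the gripper's body presses on something with over 40 N, if the wrist force passes 120 N, or if a joint passes its speed limit or range.

## Working session

There is one attempt and no reset: what is moved stays moved. The work goes in short steps, Python scripts to look and compute and a tool call to move; the robot and the scene stay as the last step left them, time stands still between calls to the robot, and variables do not carry over. Pictures are saved under pics/ and viewed, at most 10 in all, crops included, and the job is handed in when it is done.

Besides the shell and the picture viewer there is one more tool, called after "Request:" as a command line: name --argument value ..., lists and objects as JSON in quotes. drive_tool: Moves the arm, as the interface text tells. Shifts and turns lie within -1 to 1; 1 stands for 0.1 m of shift or pi/4 rad of turn. Its arguments: {"type":"object","properties":{"commands":{"type":"string"},"force":{"type":"number"}},"required":["commands"]}

```bash
mkdir -p pics; ls; cat > h.py <<'E'
import numpy as np, cv2
from scipy.spatial.transform import Rotation as R
from rig import sense, capture, finish_job, boxes_of, tips_ahead
def rot(a):
    a=np.array(a,float)
    return a if a.shape==(3,3) else R.from_quat([a[1],a[2],a[3],a[0]]).as_matrix()
def K(c): return c["pixels"].shape[0]/2/np.tan(np.radians(c["fov_y"])/2)
def ray(c,p,s=None):
    f=K(c); d=np.array([p[0]-c["cx"],p[1]-c["cy"]])/f
    if "tool_from_camera" in c:
        r=np.linalg.norm(d); v=np.array([*(d/max(r,1e-9)*np.sin(r)),np.cos(r)])
        T=np.array(c["tool_from_camera"]); Rt=rot(s["ee_rot"])
        return Rt@T[:3,3]+np.array(s["eef_pos"]), Rt@T[:3,:3]@v
    return np.array(c["position"],float), rot(c["attitude"])@np.array([*d,1])
def onz(c,p,z,s=None):
    o,v=ray(c,p,s); return o+v*(z-o[2])/v[2]
def proj(c,P,s=None):
    P=np.array(P,float)
    if "tool_from_camera" in c:
        T=np.array(c["tool_from_camera"]); q=rot(s["ee_rot"]).T@(P-np.array(s["eef_pos"])); q=T[:3,:3].T@(q-T[:3,3])
        rr=np.hypot(q[0],q[1]); th=np.arctan2(rr,q[2]); return np.array([c["cx"],c["cy"]])+K(c)*th*q[:2]/max(rr,1e-9)
    q=rot(c["attitude"]).T@(P-np.array(c["position"])); return np.array([c["cx"],c["cy"]])+K(c)*q[:2]/q[2]
E
python3 - <<'E'
from h import *
s=sense(); print(s, tips_ahead)
for n in ["top","scene","wrist"]:
    c=capture(n); cv2.imwrite(f"pics/{n}0.png",c["pixels"]); print(n,{k:v for k,v in c.items() if k!="pixels"})
    for o in ["lens_barrel","dock","vblock","vface_left","vface_right"]:
        for b in boxes_of(c,o): print(o,np.round(b["position"]),round(b["confidence"],2), np.round(onz(c,b["position"],50,s)))
E
```

```text
pics
{'time_s': 0.0, 'joints': array([ 1.08158911e+00,  3.13446775e-01,  1.49846204e+00,  1.41600696e-05,
        1.33102183e+00, -2.23398147e-01]), 'dq': array([ 0.00057158,  0.00045105, -0.00050368, -0.00081647, -0.00019933,
        0.00114909]), 'tau': array([ 9.03134569e-04, -4.12277627e+01, -2.59737450e+01, -1.63190757e-04,
        4.21080054e-03, -2.70320470e-05]), 'eef_pos': array([137.79980158, 506.33466126, 247.72732776]), 'ee_rot': array([-2.39796714e-04,  1.32515261e-01,  9.91180739e-01, -6.24576310e-04]), 'force': array([0.49074346, 0.33706552, 0.28865262]), 'wrist_torque': array([0.0245651 , 0.0403628 , 0.00309326]), 'grip_force': 0.0, 'grip_width': 1.002873209877062} 17.0
top {'fov_y': 49.408653870316456, 'cx': 252.26293258655747, 'cy': 193.55667368215495, 'position': array([ 266.13058122,   52.17875442, 1605.40933631]), 'attitude': array([-0.06568471,  0.70622852, -0.70279109,  0.05487703]), 'shot': 1}
lens_barrel [227. 190.] 0.57 [547. 173.  50.]
dock [232. 179.] 0.77 [589. 155.  50.]
dock [205. 254.] 0.74 [307. 251.  50.]
vblock [306. 197.] 0.82 [ 523. -126.   50.]
v
[... 436 characters left out ...]
.] 0.82 [577. 103.  50.]
dock [171. 192.] 0.49 [242. 194.  50.]
vblock [284. 230.] 0.83 [ 494. -197.   50.]
vface_left [273. 217.] 0.62 [ 499. -114.   50.]
wrist {'fov_y': 65.70646984690485, 'cx': 254.17999417567222, 'cy': 191.98583687947556, 'tool_from_camera': array([[ 7.23995577e-04, -9.50359852e-01, -3.11152097e-01,
         8.14129668e+01],
       [ 9.99998664e-01,  1.14413073e-03, -1.16772892e-03,
        -1.77953446e-01],
       [ 1.46576136e-03, -3.11150835e-01,  9.50359411e-01,
        -1.25166066e+02],
       [ 0.00000000e+00,  0.00000000e+00,  0.00000000e+00,
         1.00000000e+00]]), 'shot': 3}
lens_barrel [312. 253.] 0.87 [259. 548.  50.]
dock [119. 263.] 0.57 [212. 293.  50.]
```

```bash
python3 - <<'E'
import cv2
a=cv2.imread("pics/top0.png")[90:310,130:400]; cv2.imwrite("pics/v1.png",cv2.resize(a,None,fx=2.6,fy=2.6,interpolation=cv2.INTER_CUBIC))
a=cv2.imread("pics/scene0.png")[130:290,110:400]; cv2.imwrite("pics/v2.png",cv2.resize(a,None,fx=2.7,fy=2.7,interpolation=cv2.INTER_CUBIC))
E
```

```text
(no output)
```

View pics/v1.png

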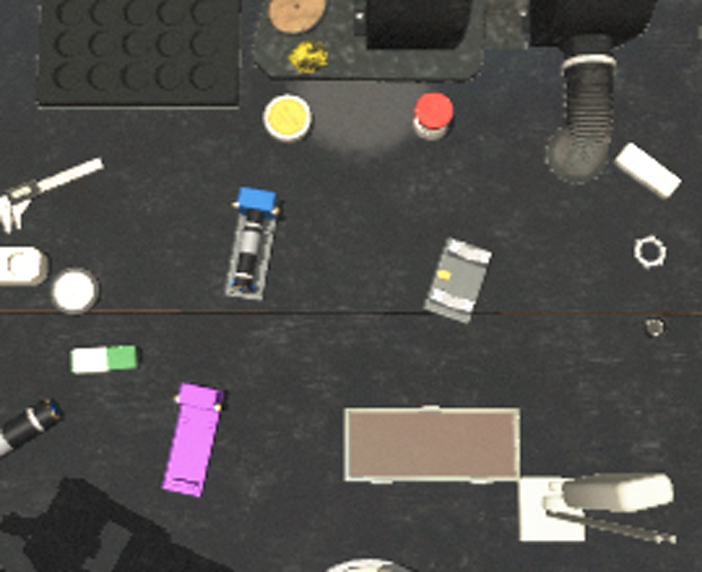

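View pics/v2.png

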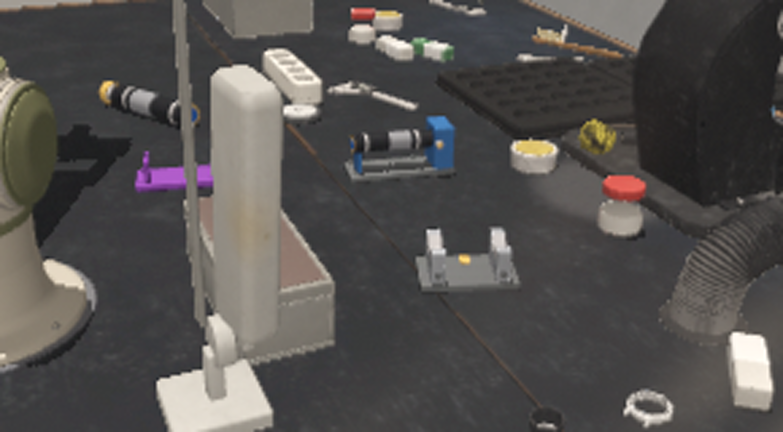

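The top view (v1) shows the blue dock with the parked barrel at picture pixel (226,182). The V-block is at (306,198) and the purple look-alike is lower left. The scene view (v2) agrees, and the path between them is clear of tall objects.

```bash
python3 - <<'E'
from h import *
c=capture("top")
def P(u,v,z): 
    p=onz(c,(130+u/2.6,90+v/2.6),z); return np.round(p[:2])
print("dock socket top",P(257,201,72),"plate near corners",P(226,294,10),P(262,299,10),"barrel band",P(250,238,63),"end",P(244,284,63))
print("vb plate",[P(*q,10) for q in [(447,238),(491,252),(468,321),(425,308)]], "cheeks", P(468,251,48),P(452,301,48))
E
```

```text
dock socket top [631. 165.] plate near corners [503. 214.] [496. 160.] barrel band [578. 175.] end [510. 183.]
vb plate [array([ 589., -115.]), array([ 568., -181.]), array([ 464., -145.]), array([483., -81.])] cheeks [ 562. -142.] [ 489. -117.]
```

Request:
drive_tool --commands "0.3 -0.23 0 0 0 0.012 100;0.3 -0.23 0 0 0 0.012 100;0.3 -0.23 0 0 0 0.012 100;0.3 -0.23 0 0 0 0.012 100;0.3 -0.23 0 0 0 0.012 100;0.3 -0.23 0 0 0 0.012 100;0.3 -0.23 0 0 0 0.012 100;0.3 -0.23 0 0 0 0.012 100;0.3 -0.23 0 0 0 0.012 100;0.3 -0.23 0 0 0 0.012 100;0.3 -0.23 0 0 0 0.012 100;0.3 -0.23 0 0 0 0.012 100;0.3 -0.23 0 0 0 0.012 100;0.3 -0.23 0 0 0 0.012 100;0 0 0 0 0 0 100;0 0 0 0 0 0 100" --force 60

```text
time_s: 2.28
eef_pos: [558.7, 183.3, 247.6]
ee_rot: [-0.001, 0.068, 0.998, -0.0]
force: [-0.1, 0.7, 0.1]
grip_width: 0.995
grip_force: 0.0
```

```bash
python3 - <<'E'
from h import *
import pickle
s=sense(); c=capture("wrist"); pickle.dump((s,c),open("w1.pkl","wb"))
print(s["eef_pos"],s["ee_rot"])
cv2.imwrite("pics/w1.png",cv2.resize(c["pixels"],None,fx=1.5,fy=1.5,interpolation=cv2.INTER_CUBIC))
for o in ["lens_barrel","dock","vblock"]:
    for b in boxes_of(c,o): print(o,np.round(b["position"]),round(b["confidence"],2), np.round(onz(c,b["position"],50,s)))
E
```

```text
[558.7408832  183.33122345 247.57226763] [-5.05130791e-04  6.81276345e-02  9.97676484e-01 -5.72281040e-05]
lens_barrel [250. 174.] 0.57 [561. 177.  50.]
dock [238. 196.] 0.79 [585. 160.  50.]
dock [283.   1.] 0.64 [374. 240.  50.]
vblock [ 46. 173.] 0.72 [518. -94.  50.]
```

View pics/w1.png

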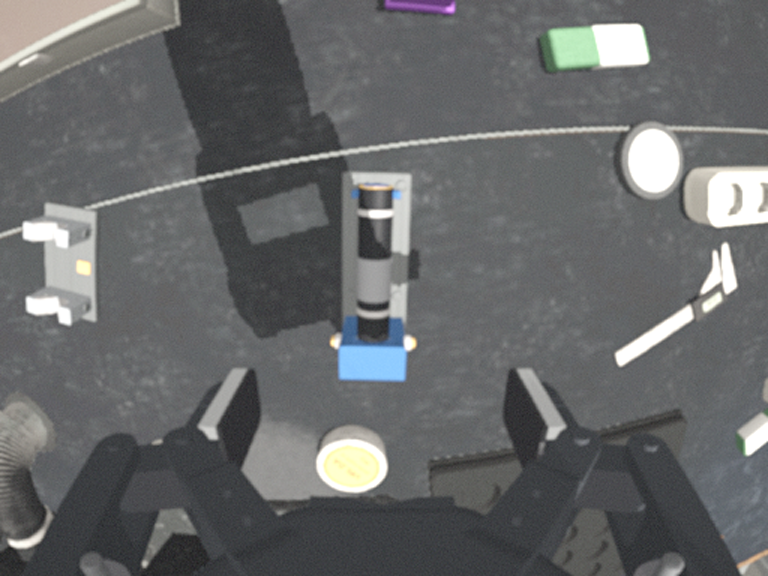

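The wrist view shows the barrel axis vertical in the picture, from (376,188) down to the blue socket's near edge at (373,320), with the band between rows 247 and 305. The V-block is at the left, at (70,262). I'll fit the dock pose to these points.

```bash
cat > fit.py <<'E'
from h import *
from scipy.optimize import least_squares
def fit(c,s,pts,x0):
    def m(p,q): 
        a=p[2]; return [p[0]+np.cos(a)*q[0]-np.sin(a)*q[1],p[1]+np.sin(a)*q[0]+np.cos(a)*q[1],q[2]]
    f=lambda p: np.concatenate([proj(c,m(p,q),s)-np.array(u) for q,u in pts])
    r=least_squares(f,x0,x_scale=[10,10,.1],loss="soft_l1"); return r.x, np.round(r.fun if False else f(r.x),1).reshape(-1,2)
E
python3 - <<'E'
from fit import *
import pickle
s,c=pickle.load(open("w1.pkl","rb"))
g=lambda u,v:(u/1.5,v/1.5)
for n,u,z in [("end",(376,195),50),("mid",(374,276),50),("sock",(372.5,335),50),("band0",(374,249),63),("band1",(373.5,305),63)]: print(n,np.round(onz(c,g(*u),z,s),1))
D=[((-78,25+3,10),g(411.5,174)),((-78,-28,10),g(342,174)),((48,25,72),g(404,320)),((48,-25,72),g(344,320)),((76,25,72),g(406,380)),((76,-25,72),g(339,380))]
D2=[(( q[0],q[1]*-1 if False else q[1],q[2]),u) for q,u in D]
p,r=fit(c,s,D2,[575,174,-.13]); print(p,r.tolist())
V=[((-58,35,10),g(97,209)),((58,35,10),g(97,321)),((-58,-35,10),g(46,204)),]
p,r=fit(c,s,V,[526,-130,-.3]); print(p,r.tolist())
E
```

```text
end [511.9 185.5  50. ]
mid [572.3 175.5  50. ]
sock [620.3 167.5  50. ]
band0 [548.6 179.1  63. ]
band1 [590.6 172.8  63. ]
[ 5.73428073e+02  1.75664799e+02 -1.53760051e-01] [[-0.1, -1.7], [-0.0, -2.5], [1.7, 18.7], [-2.9, 17.9], [-0.6, 0.3], [1.0, -0.5]]
[ 5.25912347e+02 -1.29734931e+02 -3.24411047e-01] [[-0.2, 0.5], [0.6, 0.3], [-0.5, -1.4]]
```

Request:
drive_tool --commands "0.029 -0.015 -0.215 0 0 -0.004 100;0.029 -0.015 -0.215 0 0 -0.004 100;0.029 -0.015 -0.215 0 0 -0.004 100;0.029 -0.015 -0.215 0 0 -0.004 100;0.029 -0.015 -0.215 0 0 -0.004 100;0 0 0 0 0 0 100;0 0 0 0 0 0 100"

```text
time_s: 3.07
eef_pos: [571.8, 177.7, 140.9]
ee_rot: [-0.001, 0.074, 0.997, -0.0]
force: [0.6, -0.9, 1.7]
grip_width: 1.003
grip_force: 0.0
```

```bash
python3 - <<'E'
from h import *
import pickle
s=sense(); c=capture("wrist"); pickle.dump((s,c),open("w2.pkl","wb"))
print(s["eef_pos"],s["ee_rot"])
cv2.imwrite("pics/w2.png",cv2.resize(c["pixels"][40:300,160:340],None,fx=2.3,fy=2.3,interpolation=cv2.INTER_CUBIC))
E
```

```text
[571.76855034 177.72561073 140.87593933] [-6.21843572e-04  7.42002838e-02  9.97243162e-01 -8.83374186e-05]
```

View pics/w2.png

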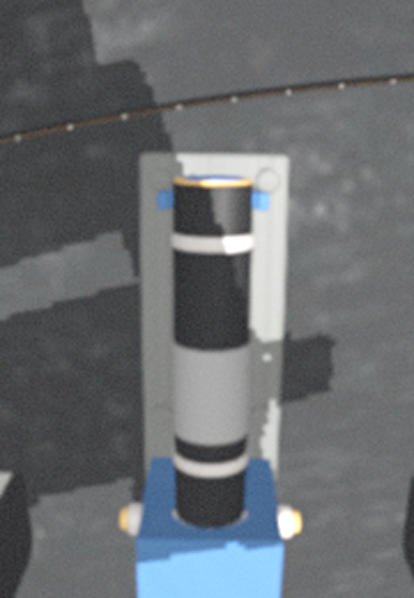

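The close view shows the band from row 348 to 443 at column 211, the plate's near corners at (139,154) and (289,155), and the socket's top edge near row 540.

```bash
python3 - <<'E'
from fit import *
import pickle
s,c=pickle.load(open("w2.pkl","rb"))
g=lambda u,v:(160+u/2.3,40+v/2.3)
for n,u,z in [("axis-",(213,215),50),("axis+",(210.5,505),50),("band-",(211,348),63),("band+",(211,444),63),("end",(213,180),63)]: print(n,np.round(onz(c,g(*u),z,s),1))
D=[((-78,28,10),g(289,155)),((-78,-28,10),g(139,154)),((48,25,10),g(270,460)),((48,-25,10),g(151,461)),((48,25,72),g(283,540)),((48,-25,72),g(137,541))]
p,r=fit(c,s,D,[575,174,-.13]); print(p,r.tolist())
B=[((-16,0,63),g(211.5,348)),((16,0,63),g(211,444)),((-60,0,50),g(213,215)),((47,0,50),g(210.5,508))]
f=fit(c,s,B[:2]+[((-68,0,63),g(213,182))],[575,174,-.13]); print(f[0],f[1].tolist())
print(np.degrees(2*np.arctan2(s["ee_rot"][2],s["ee_rot"][1]))-180)
E
```

```text
axis- [516.6 184.5  50. ]
axis+ [619.8 168.   50. ]
band- [556.1 178.   63. ]
band+ [588.9 173.   63. ]
end [504.7 186.4  63. ]
[ 5.74759203e+02  1.75095452e+02 -1.57394467e-01] [[0.1, -0.8], [-0.3, -0.9], [0.3, 0.5], [0.4, -0.5], [0.0, 1.7], [-0.3, 0.6]]
[ 5.72421036e+02  1.75637839e+02 -1.57207197e-01] [[0.0, 0.7], [-0.0, -0.8], [-0.0, -0.0]]
-8.51054949273609
```

Request:
drive_tool --commands "0.003 -0.005 -0.2 0 0 -0.004 100;0.003 -0.005 -0.2 0 0 -0.004 100;0.003 -0.005 -0.2 0 0 -0.003 100;0 -0.005 -0.2 0 0 0 100;0 0 0 0 0 0 100;0 0 0 0 0 0 100" --force 70

```text
time_s: 3.62
eef_pos: [573.6, 175.4, 62.1]
ee_rot: [0.0, 0.079, 0.997, 0.0]
force: [1.0, 0.8, 1.1]
grip_width: 0.995
grip_force: 0.0
```

Request:
drive_tool --commands "-0.005 0 -0.08 0 0 0 100;0 0 -0.06 0 0 0 100;0 0 0 0 0 0 100;0 0 0 0 0 0 50;0 0 0 0 0 0 20;0 0 0 0 0 0 0;0 0 0 0 0 0 0;0 0 0 0 0 0 0;0 0 0 0 0 0 0;0 0 0 0 0 0 0;0 0 0 0 0 0 0;0 0 0 0 0 0 0" --force 70

```text
time_s: 4.62
eef_pos: [573.0, 175.1, 47.2]
ee_rot: [0.0, 0.079, 0.997, 0.0]
force: [-0.6, -0.8, 6.0]
grip_width: 0.288
grip_force: 68.6
```

Request:
drive_tool --commands "-0.03 0.0047 0 0 0 0 0;-0.03 0.0047 0 0 0 0 0;-0.03 0.0047 0 0 0 0 0;-0.03 0.0047 0 0 0 0 0;-0.03 0.0047 0 0 0 0 0;-0.03 0.0047 0 0 0 0 0;-0.03 0.0047 0 0 0 0 0;-0.03 0.0047 0 0 0 0 0;-0.03 0.0047 0 0 0 0 0;-0.03 0.0047 0 0 0 0 0;-0.03 0.0047 0 0 0 0 0;0 0 0 0 0 0 0"

```text
time_s: 5.62
eef_pos: [539.1, 180.4, 46.9]
ee_rot: [-0.0, 0.079, 0.997, -0.0]
force: [1.3, -0.4, 6.3]
grip_width: 0.284
grip_force: 69.0
```

```bash
python3 - <<'E'
from h import *
s=sense(); c=capture("wrist"); print(s["eef_pos"],s["force"],s["wrist_torque"])
cv2.imwrite("pics/w3.png",cv2.resize(c["pixels"][40:330,130:380],None,fx=2,fy=2,interpolation=cv2.INTER_CUBIC))
E
```

```text
[539.08543858 180.39748787  46.89788585] [ 1.34001859 -0.41590146  6.25712099] [0.0040086  0.10192069 0.04357382]
```

View pics/w3.png

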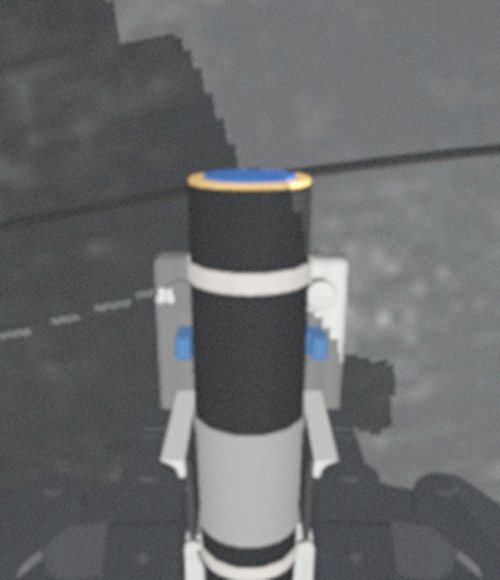

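The barrel has come out with the gripper and the band sits between the pads at about rows 430–545. Next I lift it and move to where the V-block is in view.

Request:
drive_tool --commands "0 0 0.2 0 0 0 0;0 0 0.3 0 0 0 0;0 0 0.3 0 0 0 0;0 0 0.3 0 0 0 0;0 0 0.2 0 0 0 0;-0.05 -0.3 0 0 0 -0.027 0;-0.05 -0.3 0 0 0 -0.027 0;-0.05 -0.3 0 0 0 -0.027 0;-0.05 -0.3 0 0 0 -0.027 0;-0.05 -0.3 0 0 0 -0.027 0;-0.05 -0.3 0 0 0 -0.027 0;-0.05 -0.3 0 0 0 -0.027 0;-0.05 -0.3 0 0 0 -0.027 0;0 0 0 0 0 0 0;0 0 0 0 0 0 0"

```text
time_s: 6.92
eef_pos: [498.6, -60.2, 175.7]
ee_rot: [-0.002, 0.164, 0.986, 0.0]
force: [0.1, 1.1, -2.3]
grip_width: 0.285
grip_force: 69.2
```

```bash
python3 - <<'E'
from h import *
import pickle
s=sense(); c=capture("wrist"); pickle.dump((s,c),open("w4.pkl","wb"))
print(s["eef_pos"],s["ee_rot"],s["force"],s["wrist_torque"],s["grip_width"])
cv2.imwrite("pics/w4.png",cv2.resize(c["pixels"][:,0:350],None,fx=1.55,fy=1.55,interpolation=cv2.INTER_CUBIC))
E
```

```text
[498.64750892 -60.24292212 175.73951101] [-1.76144593e-03  1.64309452e-01  9.86407148e-01  4.89465102e-04] [ 0.12022799  1.05021098 -2.28034508] [-0.01061683  0.02605425  0.02376909] 0.2854359144539124
```

View pics/w4.png

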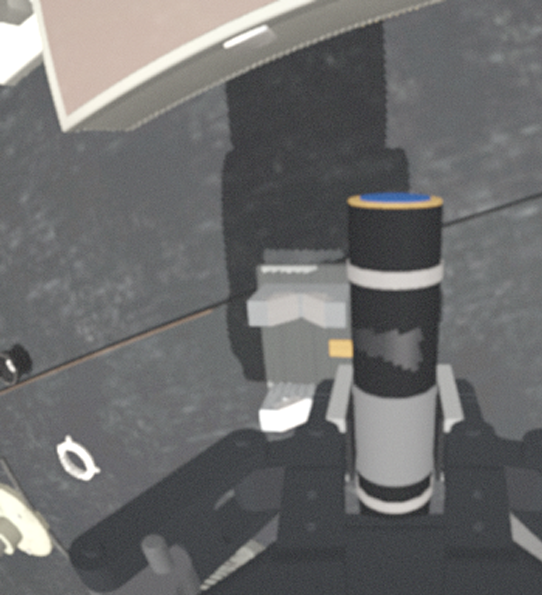

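The V-block is partly hidden behind the barrel, so I shift sideways for a cleaner view.

Request:
drive_tool --commands "-0.13 0.25 0.1 0 0 0 0;-0.13 0.25 0.1 0 0 0 0;-0.13 0.25 0.1 0 0 0 0;0 0 0 0 0 0 0;0 0 0 0 0 0 0"

```text
time_s: 7.38
eef_pos: [460.2, 17.2, 206.9]
ee_rot: [-0.0, 0.161, 0.987, 0.0]
force: [-0.4, -0.8, -2.2]
grip_width: 0.28
grip_force: 69.3
```

```bash
python3 - <<'E'
from h import *
import pickle
s=sense(); c=capture("wrist"); pickle.dump((s,c),open("w5.pkl","wb"))
print(s["eef_pos"],s["ee_rot"],s["force"],s["grip_width"])
cv2.imwrite("pics/w5.png",cv2.resize(c["pixels"][120:320,60:310],None,fx=3,fy=3,interpolation=cv2.INTER_CUBIC))
E
```

```text
[460.22070666  17.21632079 206.91684072] [-1.16420016e-04  1.61321238e-01  9.86901939e-01  8.23427229e-05] [-0.36612507 -0.75865901 -2.19136414] 0.28009259392162406
```

View pics/w5.png

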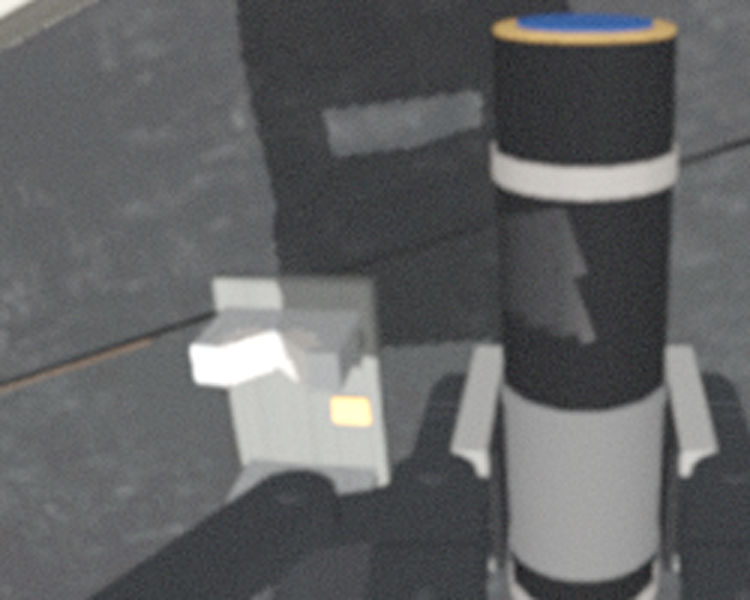

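The plate corners show at (213,278), (377,278) and (388,486). The near cheek's left top edge is at (191,348) to (196,385). I fit the V-block jointly with the first view, and also measure the barrel in hand.

```bash
python3 - <<'E'
from fit import *
import pickle
s,c=pickle.load(open("w5.pkl","rb")); s1,c1=pickle.load(open("w1.pkl","rb"))
g=lambda u,v:(60+u/3,120+v/3)
V=[((-58,-35,10),g(213,278)),((-58,35,10),g(377,278)),((58,35,10),g(388,487)),((-46,-30,48),g(191,348)),((-30,-30,48),g(196,385)),((-46,-30,10),g(212,312)),((-46,30,10),g(355,310))]
for W in (V,V[:3]):
    p,r=fit(c,s,W,[526,-130,-.3]); print(p,r.tolist())
h=lambda u,v:(u/1.5,v/1.5)
V1=[((-58,35,10),h(97,209)),((58,35,10),h(97,321)),((-58,-35,10),h(46,204))]
p,r=fit(c1,s1,V1,[526,-130,-.3]); print(p)
# barrel in tool frame
z=s["eef_pos"][2]
Rt=rot(s["ee_rot"])
for n,u,dz in [("band-",(585,408),15),("band+",(585,580),15),("ax-",(585.5,100),2),("axm",(585,500),2),("end",(585,43),15)]:
    print(n,np.round(Rt.T@(onz(c,g(*u),z+dz,s)-s["eef_pos"]),1))
print(np.degrees(2*np.arctan2(s["ee_rot"][2],s["ee_rot"][1]))-180)
# top view check
ct=capture("top"); 
for b in boxes_of(ct,"vblock"): print(b["position"],onz(ct,b["position"],20))
q=np.array([526,-130]); print(proj(ct,[526,-130,20]))
a=ct["pixels"][165:225,280:330]; cv2.imwrite("pics/v6.png",cv2.resize(a,None,fx=10,fy=10,interpolation=cv2.INTER_CUBIC))
E
```

```text
[ 5.26011079e+02 -1.32542529e+02 -3.27267070e-01] [[-1.4, 0.5], [-2.8, 1.6], [2.0, 10.0], [-0.8, -0.7], [-0.2, -0.7], [3.8, -1.9], [1.4, 0.0]]
[ 5.23005856e+02 -1.30975855e+02 -3.66848005e-01] [[0.1, -3.0], [-0.7, 0.2], [0.6, 8.8]]
[ 5.25912347e+02 -1.29734931e+02 -3.24411047e-01]
band- [ 16.6  -0.  -15. ]
band+ [-16.1   0.  -15. ]
ax- [58.2 -0.  -2. ]
axm [-9.3  0.  -2. ]
end [ 67.8  -0.1 -15. ]
-18.567187983783754
[304.6, 197.8] [ 523.57768939 -123.81362149   20.        ]
[306.20360816 197.18355347]
```

View pics/v6.png

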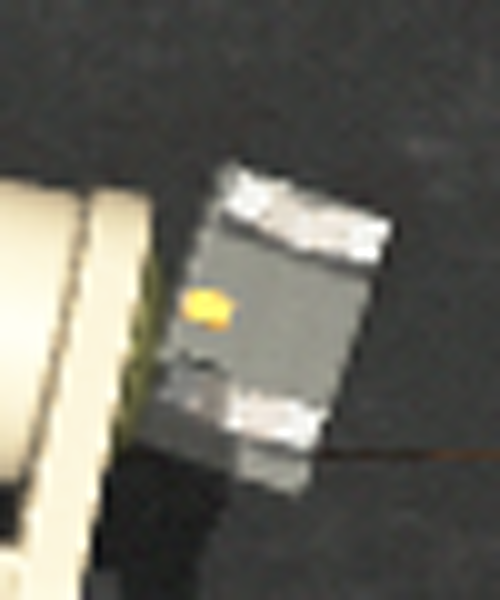

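```bash
python3 - <<'E'
from fit import *
import pickle
s,c=pickle.load(open("w5.pkl","rb")); s1,c1=pickle.load(open("w1.pkl","rb")); ct=capture("top")
g=lambda u,v:(60+u/3,120+v/3); h=lambda u,v:(u/1.5,v/1.5); t=lambda u,v:(280-.45+u/10,165-.45+v/10)
V=[((-58,-35,10),g(213,278)),((-58,35,10),g(377,278)),((-46,-30,48),g(191,348)),((-30,-30,48),g(196,385))]
V1=[((-58,35,10),h(97,209)),((58,35,10),h(97,321)),((-58,-35,10),h(46,204))]
T=[((-58,-35,10),t(297,495)),((46,-30,48),t(393,222)),((30,-30,48),t(379,265)),((46,30,48),t(232,165)),((30,30,48),t(215,208)),((-30,-30,48),t(328,408)),((-46,-30,48),t(315,450))]
X=[526,-130,-.32]
for a in ((c,s,V),(c1,s1,V1),(ct,None,T)):
    p,r=fit(*a,X); print(p,r.tolist())
def m(p,q): 
    a=p[2]; return [p[0]+np.cos(a)*q[0]-np.sin(a)*q[1],p[1]+np.sin(a)*q[0]+np.cos(a)*q[1],q[2]]
f=lambda p: np.concatenate([w*(proj(cc,m(p,q),ss)-np.array(u)) for cc,ss,W,w in ((c,s,V,1),(c1,s1,V1,1),(ct,None,T,2)) for q,u in W])
print(least_squares(f,X,x_scale=[10,10,.1],loss="soft_l1").x)
E
```

```text
[ 5.26247022e+02 -1.29848265e+02 -3.07896079e-01] [[-0.3, 0.5], [-1.7, 0.6], [0.5, -0.6], [1.4, -0.7]]
[ 5.25912347e+02 -1.29734931e+02 -3.24411045e-01] [[-0.2, 0.5], [0.6, 0.3], [-0.5, -1.4]]
[ 5.28297488e+02 -1.29714980e+02 -3.35568873e-01] [[0.5, 0.0], [-0.5, -0.1], [-0.5, -0.4], [0.5, 0.5], [0.9, 0.1], [-0.3, 0.1], [-0.4, -0.1]]
[ 5.26876696e+02 -1.29922527e+02 -3.16930940e-01]
```

Request:
drive_tool --commands "0.133 -0.294 0 0 0 0 0;0.133 -0.294 0 0 0 0 0;0.133 -0.294 0 0 0 0 0;0.133 -0.294 0 0 0 0 0;0.133 -0.294 0 0 0 0 0;0 0 -0.3 0 0 0 0;0 0 -0.3 0 0 0 0;0 0 -0.3 0 0 0 0;0 0 -0.3 0 0 0 0;0 0 -0.2 0 0 0 0;0 0 0 0 0 0 0;0 0 0 0 0 0 0"

```text
time_s: 8.58
eef_pos: [527.1, -132.1, 66.2]
ee_rot: [-0.001, 0.164, 0.987, 0.0]
force: [0.5, -0.3, -1.1]
grip_width: 0.282
grip_force: 69.4
```

```bash
cat > st.py <<'E'
from h import *
s=sense(); print(s["time_s"],np.round(s["eef_pos"],2),s["force"].round(2),s["wrist_torque"].round(3),s["grip_force"]); r=R.from_quat(np.roll(s["ee_rot"],-1)).as_matrix(); print("x",r[:,0].round(4),"z",r[:,2].round(4),"yaw",np.arctan2(-r[1,0],-r[0,0]))
E
python3 st.py
```

```text
8.5833 [ 527.08 -132.09   66.25] [ 0.52 -0.33 -1.08] [ 0.005 -0.024 -0.033] 69.41120266914368
x [-0.9465  0.3226  0.002 ] z [-1.8e-03  9.0e-04 -1.0e+00] yaw -0.3285039056348841
```

Request:
drive_tool --commands "0 0.02 -0.05 0 0 0 0;0 0 -0.05 0 0 0 0;0 0 -0.04 0 0 0 0;0 0 -0.03 0 0 0 0;0 0 0 0 0 0 0"

```text
time_s: 9.0
eef_pos: [527.6, -130.5, 50.2]
ee_rot: [0.001, 0.163, 0.987, -0.001]
force: [-1.4, -3.4, 0.6]
grip_width: 0.283
grip_force: 69.7
```

```bash
python3 st.py
```

```text
9.0 [ 527.6  -130.49   50.16] [-1.38 -3.45  0.64] [-0.538  0.14  -0.181] 69.72744584083557
x [-0.9467  0.3221 -0.0014] z [ 0.001  -0.0015 -1.    ] yaw -0.327905757419298
```

Request:
drive_tool --commands "-0.006 -0.015 0 0 0 -0.005 0;0 0 0 0 0 0 0;0 0 -0.01 0 0 0 0;0 0 0 0 0 0 0"

```text
time_s: 9.33
eef_pos: [526.8, -131.4, 48.9]
ee_rot: [0.0, 0.165, 0.986, -0.0]
force: [-1.3, -1.9, 0.9]
grip_width: 0.285
grip_force: 69.6
```

```bash
python3 st.py
```

```text
9.3333 [ 526.78 -131.45   48.91] [-1.31 -1.91  0.85] [-0.325  0.098 -0.064] 69.55169320106506
x [-9.454e-01  3.258e-01 -4.000e-04] z [ 3.e-04 -4.e-04 -1.e+00] yaw -0.3318705417859603
```

Request:
drive_tool --commands "-0.003 -0.008 0 0 0 0 0;0 0 -0.01 0 0 0 0;0 0 0 0 0 0 0;0 0 0 0 0 0 0"

```text
time_s: 9.67
eef_pos: [526.5, -132.3, 47.9]
ee_rot: [0.0, 0.165, 0.986, -0.0]
force: [-1.8, -3.1, 1.4]
grip_width: 0.285
grip_force: 69.9
```

```bash
python3 st.py
```

```text
9.6667 [ 526.5  -132.3    47.93] [-1.76 -3.07  1.37] [-0.408  0.176 -0.093] 69.94511604309082
x [-9.454e-01  3.258e-01 -4.000e-04] z [ 3.e-04 -4.e-04 -1.e+00] yaw -0.3318394141434205
```

Request:
drive_tool --commands "-0.005 -0.014 0 0 0 -0.004 0;0 0 0 0 0 0 0;0 0 -0.008 0 0 0 0;0 0 0 0 0 0 0;0 0 0 0 0 0 0"

```text
time_s: 10.08
eef_pos: [526.4, -132.8, 47.7]
ee_rot: [0.001, 0.167, 0.986, 0.001]
force: [0.2, 6.2, 8.7]
grip_width: 0.282
grip_force: 70.7
```

```bash
python3 st.py
```

```text
10.0833 [ 526.4  -132.77   47.71] [0.25 6.23 8.73] [ 0.915 -0.086 -0.157] 70.7491385936737
x [-9.444e-01  3.289e-01 -8.000e-04] z [ 1.2e-03  8.0e-04 -1.0e+00] yaw -0.33508687066824594
```

Request:
drive_tool --commands "0.002 0.006 0 0 0 -0.012 0;0 0 0 0 0 0 0;0 0 0 0 0 0 0"

```text
time_s: 10.33
eef_pos: [526.5, -132.6, 47.6]
ee_rot: [0.0, 0.171, 0.985, 0.0]
force: [-0.4, 2.1, 6.3]
grip_width: 0.283
grip_force: 70.3
```

```bash
python3 st.py
```

```text
10.3333 [ 526.47 -132.58   47.59] [-0.38  2.14  6.34] [0.47  0.051 0.082] 70.27375102043152
x [-9.414e-01  3.372e-01 -8.000e-04] z [ 9.e-04  0.e+00 -1.e+00] yaw -0.3439420636659891
```

Request:
drive_tool --commands "0.001 0.002 -0.003 0 0 0.004 0;0 0 0 0 0 0 0;0 0 0 0 0 0 0"

```text
time_s: 10.58
eef_pos: [526.5, -132.6, 47.5]
ee_rot: [0.0, 0.17, 0.985, -0.0]
force: [-2.9, 2.1, 10.3]
grip_width: 0.283
grip_force: 70.8
```

```bash
python3 st.py
```

```text
10.5833 [ 526.49 -132.6    47.54] [-2.85  2.08 10.33] [0.307 0.291 0.012] 70.7785713672638
x [-9.424e-01  3.345e-01 -8.000e-04] z [ 8.e-04 -2.e-04 -1.e+00] yaw -0.3410261399034733
```

```bash
python3 - <<'E'
from h import *
import pickle
s=sense(); c=capture("wrist"); pickle.dump((s,c),open("w7.pkl","wb"))
cv2.imwrite("pics/w7.png",cv2.resize(c["pixels"][90:350,130:380],None,fx=2.3,fy=2.3,interpolation=cv2.INTER_CUBIC))
E
python3 st.py
```

```text
10.6333 [ 526.51 -132.59   47.55] [-2.53  2.39  9.1 ] [0.375 0.315 0.017] 70.77885746955872
x [-9.424e-01  3.344e-01 -8.000e-04] z [ 8.e-04 -2.e-04 -1.e+00] yaw -0.34097941594587955
```

View pics/w7.png

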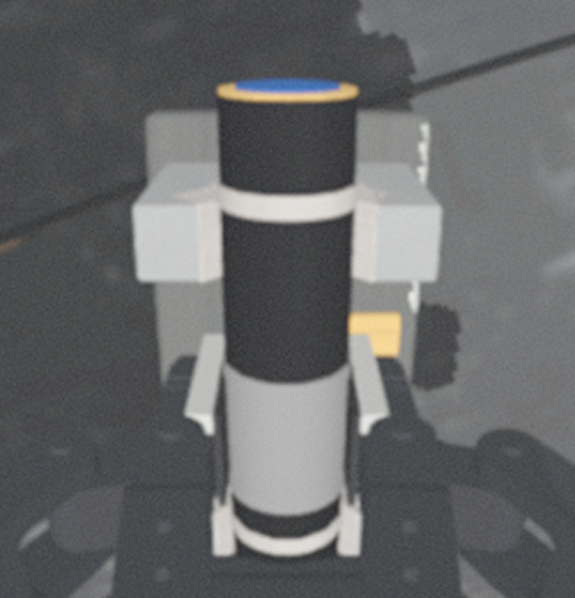

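The barrel lies straight in the V. The near cheek's top face spans rows 204–280, and the barrel's rim top is at row 102.

```bash
python3 - <<'E'
from fit import *
import pickle
s,c=pickle.load(open("w7.pkl","rb")); g=lambda u,v:(130+u/2.3,90+v/2.3); Rt=rot(s["ee_rot"])
for n,u,z in [("cheekL",(134,205),48),("cheekR",(440,205),48),("cheekLf",(137,280),48),("cheekRf",(437,279),48),("plateL",(147,114),10),("plateR",(428,114),10),("end",(288,102),63),("band-",(288,381),63),("band+",(288,513),63)]:
    print(n,np.round(Rt.T@(onz(c,g(*u),z,s)-s["eef_pos"]),1))
V=[((-46,-30,48),g(134,205)),((-46,30,48),g(440,205)),((-30,-30,48),g(137,280)),((-30,30,48),g(437,279)),((-58,-35,10),g(147,114)),((-58,35,10),g(428,114))]
p,r=fit(c,s,V,[526,-130,-.34]); print(p,r.tolist())
E
```

```text
cheekL [ 46.5 -29.6  -0.5]
cheekR [46.6 29.3 -0.5]
cheekLf [ 31.  -30.1  -0.5]
cheekRf [31.3 29.8 -0.5]
plateL [ 58.8 -34.1  37.5]
plateR [58.9 34.  37.5]
end [ 67.9  -0.1 -15.5]
band- [ 17.    0.  -15.5]
band+ [-15.6   0.1 -15.4]
[ 5.25704700e+02 -1.32421353e+02 -3.39158440e-01] [[-1.2, -0.5], [1.3, -0.6], [-0.0, 0.5], [0.1, 0.8], [-1.9, 0.1], [1.4, 0.0]]
```

Request:
drive_tool --commands "-0.003 0.001 0 0 0 0 0;0 0 -0.001 0 0 0 0;0 0 0 0 0 0 0;0 0 0 0 0 0 0;0 0 0 0 0 0 0;0 0 0 0 0 0 0"

```text
time_s: 11.13
eef_pos: [526.5, -132.6, 47.5]
ee_rot: [0.001, 0.17, 0.985, -0.0]
force: [-1.0, 1.3, 9.1]
grip_width: 0.284
grip_force: 70.6
```

```bash
python3 st.py
```

```text
11.1333 [ 526.48 -132.55   47.54] [-1.03  1.33  9.12] [0.228 0.149 0.021] 70.62126159667969
x [-0.9424  0.3345 -0.0016] z [ 1.6e-03 -4.0e-04 -1.0e+00] yaw -0.34104272708349503
```

```bash
python3 -c "
from rig import finish_job
print(finish_job())"
```

```text
the job is handed in; nothing more can be done
None
```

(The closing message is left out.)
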